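# Pop a balm tin out of its dispenser and stop it with the other finger

### The arm

A 6-joint arm with a two-finger parallel gripper is mounted at the origin on the work surface. World frame = base frame: x ahead of the robot, y to its left, z up, the work surface at z = 0. Lengths are in m, angles in rad, forces in N, time in s.
With the tool pointing down it reaches from about 0.25 to 0.725 m from the base axis. Payload 4 kg.
Tool frame: the origin (TCP) lies at the very end of the fingers, on their centre line; the grasp point (between the pads) lies 19 mm behind it; z points along the fingers, y is the line along which they close (so a half turn about z gives the same grasp; the last joint's range is limited). The gripper opens to 85 mm and grips with 20 to 120 N. Pads are 22 mm wide; open, the fingers measure 114 mm over their backs; the gripper's body (76 mm by 85 mm) begins 54 mm behind the grasp point. The pads swing forward as they close: fully open they stand 13 mm farther back than shut.
Start: joints at [-1.306, 0.241, 0.005, 1.335, 0, 1.571], TCP at [0.131, -0.483, 0.231] pointing down, gripper open.
Joint ranges: [-2.72, 2.72], [-1.05, 1.87], [-1.09, 1.28], [-1.99, 2.15], [-1.42, 1.44], [-3.14, 3.14]. Speed limits (rad/s): [2.79, 2.79, 3.14, 3.14, 3.14, 3.14].

### API

Orientations are given as a unit quaternion [x, y, z, w].
In Python, from workcell import bot, vision, workorder, boxes_of gives the robot as it stands.
- The arm moves only by the tool send_rows, never from a script. Its argument "motion" is text: rows parted by semicolons, each of 5 numbers parted by spaces: the closure, from -1 (fully open) to 1 (shut), so that 0 is half open, then the shift along the tool's x, y, z in cm, then the turn about the tool's z in rad. In form: claw x y z twist; .... A call has 1 to 5 rows; each row is the pose to reach, as a shift and turn from the pose commanded when the call began, along the tool's axes at that moment; what a row does not reach only later rows make up. A row lasts 1/10 s, in which the tool goes at most 50 mm and 8.59 degrees, less where a joint would pass 70% of its speed; a pose out of reach is approached as far as the arm can. A call with a gripper value outside its range is refused whole. The fingers move at their own pace and stop on an object; the grip force is fixed at half the most. Time passes only in rows, so rows that repeat a pose let the fingers close. It gives the time, the measured TCP pose, the force, the opening and the grip force at its end, in the units of the state.
- bot.get_obs(): the state, without advancing time (a new reading comes with each control period).
- vision.camera(name): name is "scene" or "side" or "wrist"; returns the picture (400x640x3 uint8, red, green, blue); there is no depth.
- vision.camera_model(name): a dict with "fov_y" (degrees; the focal length in pixels is half the picture's height over the tangent of half this angle, whatever the lens; pixels are square), "cx", "cy" (the principal point, pixels), "world_from_camera" (4x4, takes a point from camera to world coordinates); the wrist camera has in their place "hand_eye" (4x4, takes a point from camera to tool coordinates, whose origin is the TCP and whose axes are the flange's). Camera axes: x right, y down, z forward; pixel columns grow to the right and rows downward; lengths in m; the calibration is good to about 2 mm. A picture is of the moment at which its call begins: read the wrist's pose just before it. camera_model takes no time and is no camera call.
- workorder.job_done(): hands the job in; it is judged then, once.
Trained networks look in the newest picture that a camera, given by its name, has taken for a name from the list of things; names that differ only in an ending like _2 or _b are one class to them, and where a whole thing is asked for, a point or a joint stands for the part that bears it (a point fixed in the world has none). Each returns a list of dicts, best first, with "conf" (0 to 1); they miss things now and then, are a little off and sometimes report something else, mostly with a low value. They report only what shows in the picture. A call takes as long as a camera call. They do not tell look-alikes from the thing itself.
- boxes_of(camera, target): "rect" ([centre column, centre row, width, height] in pixels, round what is visible of it).
The state is a dict: "clock": time; "joint_pos": joint angles; "joint_vel": joint speeds; "tau": joint torques, N m; "eef_pos": TCP position; "tool_rot": TCP orientation; "ft_force": force on the tool from outside, world axes, zero at the start; "ft_torque": the same for the moment, N m; "grip_width": finger opening in m; "grasp_force": force on a finger pad.
Only numpy, scipy, OpenCV 4.12 (cv2) and the standard library are available. Lean on these libraries where they do the work, as an engineer would, in place of code of your own. Each camera call takes 0.05 s, during which the arm holds its last target. There are 200 camera calls.

### The job

Press down the flat steel key beside the lane of the balm-tin dispenser with one finger and keep it down, while the other finger stands in the lane and stops the round tin that the spring pushes out, before it runs off the open end. Do not grip or lift the tin, and leave everything else on the counter where it stands. Finish while holding: key still down, the tin at rest flat in the lane, partly out of its housing and pressing against the other finger.

Things in the scene. Friction and masses are not known exactly. Their poses are not given: they have to be found in the camera images.
- dispenser: fixed wooden tin dispenser. Origin: on the counter under the lane's middle line, z up; the tin comes out towards its -x. Housing x = 100 to 4 mm, top 63 mm up, 19 mm slot in its roof; open lane from 4 mm to its open end at -75 mm, where the tin would fall off. Lane floor level, 30 mm above the counter, 62 mm wide between rails 6 mm thick and 10 mm high. The key is at its +y side
- lane_spot (a point): point on the lane floor, on its middle line, beside the key's middle (dispenser frame x = -47.5, y = 0, z = 30 mm); axes as the dispenser's. A finger standing near here, its tip above the lane floor and below the tin's top, stops the tin
- key_top (a point): centre of the key's flat top, moving with it: steel plate 45 mm along the lane (x) by 32 mm across (y), its centre 55 mm to the +y side of lane_spot. Top 18 mm above the lane floor when up, 8 mm when fully down: a second finger level with the pressing one then stands well below the tin's top (22 mm above the lane floor). Axes as the dispenser's
- key (a joint): how far the key is pressed, 0 (up) to 0.010 m (fully down). Spring: about 2 N at first, 6 N fully down, plus up to 2 N of rubbing; it rises when let go. A steel stop before the tin (22 mm wide, 6 mm above the lane floor, at x = 0.5 to 6.5 mm of the dispenser) sinks with it and frees the tin at about 6 mm of travel
- tin: the round aluminium balm tin in the dispenser, diameter 56 mm, 22 mm tall, about 70 g, loose. Origin: centre of its underside; z up. At first it lies in the housing at x = 35 mm of the dispenser, against the stop. Once free, a spring pusher behind it drives it to -x with about 2 N at 0.1 to 0.2 m/s, and goes on pushing when it is stopped
- spare_tin: a like tin standing on the counter, not part of the job; leave it. Origin: centre of its underside
- bowl: brass singing bowl, 90 mm across, 50 mm tall; leave it. Origin: centre of its underside
- crystal: pale stone point, 42 mm wide, 42 mm tall; leave it. Origin: centre of its underside
- sanitizer: clear plastic bottle, 52 mm across, 130 mm tall; leave it. Origin: centre of its underside
- glass: amber drinking glass standing alone near the dispenser, 70 mm across, 85 mm tall; leave it. Origin: centre of its underside
- candle: tealight in a metal cup, 40 mm across, 24 mm tall; leave it. Origin: centre of its underside
Not all that is in view belongs to the job. Leave any orange look-alike of the tin alone.

How it is judged:
By the outcome, as a careful person would: the job done as asked, in the order asked, and still so for the second after the job is handed in, while the arm keeps its last pose, push and grip.
It also fails if it takes over 29 s, if anything falls off the work surface, if the arm or the gripper's body presses on something with over 40 N, if the wrist force passes 120 N, or if a joint passes its speed limit or range.

## Working session

There is one attempt and no reset: what is moved stays moved. The work goes in short steps, Python scripts to look and compute and a tool call to move; the robot and the scene stay as the last step left them, time stands still between calls to the robot, and variables do not carry over. Pictures are saved under pics/ and viewed, at most 10 in all, crops included, and the job is handed in when it is done.

Besides the shell and the picture viewer there is one more tool, called after "Call:" in YAML: its name, and indented under it one key for each argument. send_rows: Moves the arm, as the interface text tells. Its arguments: {"type":"object","properties":{"motion":{"type":"string"}},"required":["motion"]}

```bash
mkdir -p pics; python3 - <<'E'
from workcell import bot, vision, workorder, boxes_of
import cv2,numpy as np
ims=[]
for c in ["scene","side"]:
    im=vision.camera(c); cv2.imwrite(f"pics/{c}0.png",im[:,:,::-1])
    m=vision.camera_model(c); print(c,m["fov_y"],m["cx"],m["cy"],np.round(m["world_from_camera"],4).tolist())
    for t in ["dispenser","key_top","tin","glass","sanitizer","bowl"]:
        print(t,[(np.round(d["rect"]).tolist(),round(d["conf"],2)) for d in boxes_of(c,t)[:3]])
m=vision.camera_model("wrist");print({k:np.round(v,4).tolist() for k,v in m.items() if k!='name'})
o=bot.get_obs();print(o["clock"],o["eef_pos"],o["tool_rot"],o["grip_width"])
E
```

```text
scene 49.35882022207434 314.96049791108175 205.89736938640254 [[0.6286, 0.5543, -0.5456, 1.0425], [0.7776, -0.4625, 0.426, -0.2533], [-0.0162, -0.692, -0.7217, 0.6196], [0.0, 0.0, 0.0, 1.0]]
dispenser [([340.0, 186.0, 94.0, 81.0], 0.8)]
key_top [([330.0, 158.0, 28.0, 19.0], 0.5)]
tin [([410.0, 264.0, 34.0, 31.0], 0.95), ([281.0, 158.0, 27.0, 25.0], 0.75), ([346.0, 182.0, 28.0, 14.0], 0.7)]
glass [([373.0, 125.0, 31.0, 50.0], 0.88)]
sanitizer [([394.0, 155.0, 27.0, 61.0], 0.84), ([348.0, 178.0, 24.0, 13.0], 0.62)]
bowl [([326.0, 228.0, 53.0, 45.0], 0.97)]
side 48.83344368560208 316.51454927457695 196.5445716214021 [[-0.9677, -0.2001, 0.1533, 0.4645], [-0.2514, 0.7212, -0.6454, 0.6145], [0.0186, -0.6631, -0.7483, 0.6658], [0.0, 0.0, 0.0, 1.0]]
dispenser [([309.0, 247.0, 110.0, 74.0], 0.82)]
key_top [([342.0, 261.0, 29.0, 25.0], 0.72)]
tin [([206.0, 216.0, 34.0, 32.0], 0.95), ([214.0, 252.0, 29.0, 29.0], 0.65), ([298.0, 228.0, 35.0, 11.0], 0.63)]
glass [([338.0, 341.0, 47.0, 69.0], 0.79)]
sanitizer [([269.0, 285.0, 34.0, 63.0], 0.7)]
bowl [([286.0, 189.0, 49.0, 40.0], 0.63)]
{'fov_y': 68.7297, 'cx': 319.5796, 'cy': 199.9436, 'hand_eye': [[0.0008, -0.9623, -0.2718, 0.0688], [1.0, 0.0009, -0.0001, -0.0004], [0.0003, -0.2718, 0.9623, -0.1421], [0.0, 0.0, 0.0, 1.0]]}
0.7 [ 0.13085099 -0.4825599   0.23133509] [9.91251563e-01 1.31986128e-01 6.24643615e-06 1.37470752e-05] 0.08524164276513561
```

View pics/scene0.png

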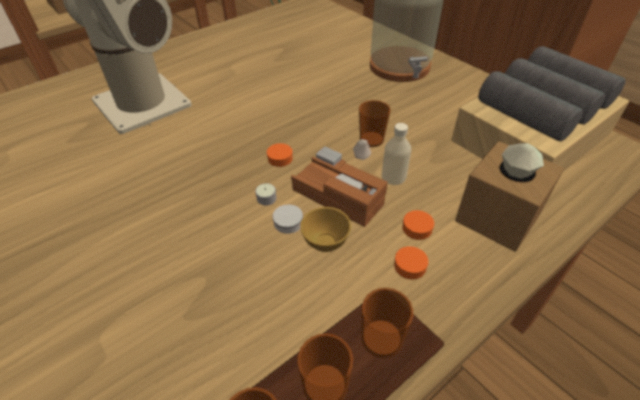

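View pics/side0.png

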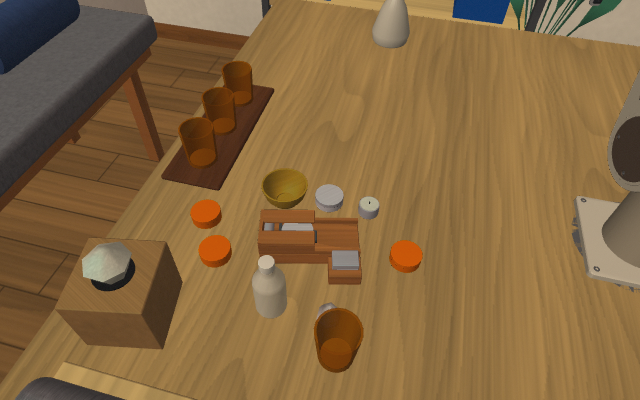

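The scene camera shows the dispenser at about (340,186) with its grey key at (330,158). In the side view the dispenser is at (309,247) and the key at (344,260). The orange discs are look-alikes, and the grey tin by the bowl is the spare. Next I'll make one enlarged crop to confirm and read off the corners.

```bash
python3 - <<'E'
import cv2,numpy as np
a=cv2.imread("pics/side0.png")[195:295,245:375]; b=cv2.imread("pics/scene0.png")[140:225,280:410]
a=cv2.resize(a,None,fx=6,fy=3*2,interpolation=cv2.INTER_CUBIC); b=cv2.resize(b,None,fx=6,fy=6,interpolation=cv2.INTER_CUBIC)
cv2.imwrite("pics/sidec.png",a); cv2.imwrite("pics/scenec.png",b)
E
```

```text
(no output)
```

View pics/sidec.png

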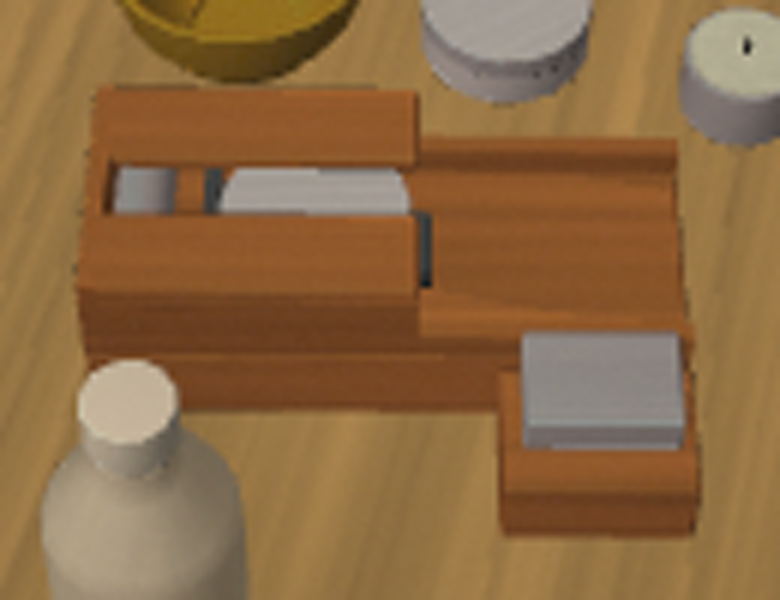

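View pics/scenec.png

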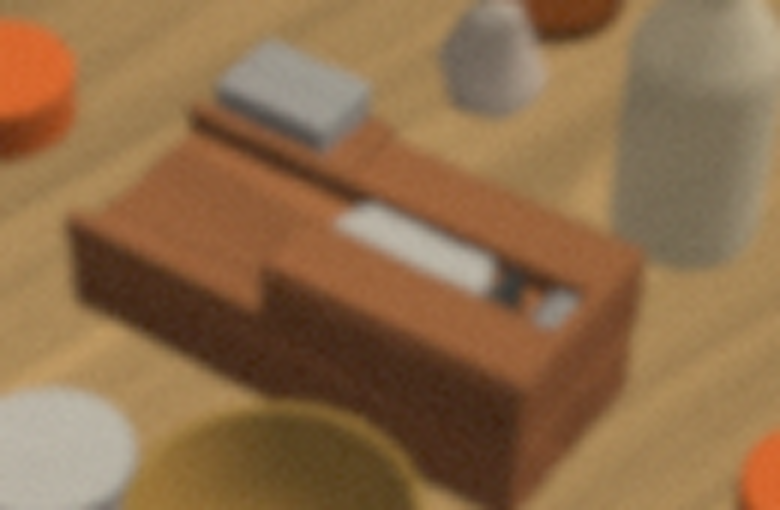

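The crops confirm it: grey steel key plate on the +y side (side view near 345,260), silver tin showing through the roof slot, and the lane opening towards the robot. Now I'll fit the pose to the read corners.

```bash
cat > h.py <<'E'
import numpy as np
from workcell import vision
from scipy.spatial.transform import Rotation as R
def proj(m,P,T=None):
    T=np.linalg.inv(m["world_from_camera"] if T is None else T); f=200/np.tan(np.radians(m["fov_y"]/2))
    q=P@T[:3,:3].T+T[:3,3]; return q[:,:2]/q[:,2:]*f+[m["cx"],m["cy"]]
def d2w(p,P): 
    c,s=np.cos(p[2]),np.sin(p[2]); return np.asarray(P)@np.array([[c,s,0],[-s,c,0],[0,0,1]])+[p[0],p[1],0]
E
python3 - <<'E'
from h import *
from scipy.optimize import least_squares
S=[(100,-37,63,98,88),(4,-37,63,417,93),(100,37,63,80,290),(4,37,63,418,290),(-25,39,48,522,335),(-70,39,48,677,333),(-70,71,48,684,427),(-25,71,48,524,427),(-75,-37,40,677,140)]
C=[(-70,39,48,218,88),(-70,71,48,275,38),(-25,71,48,370,97),(-25,39,48,320,138),(100,37,63,642,260),(100,-37,63,528,388),(4,-37,63,262,262),(-75,-37,40,72,222),(-75,37,40,195,108)]
S=np.array(S,float);C=np.array(C,float)
D=[("side",S,(245,195)),("scene",C,(280,140))]
def res(p,D):
    return np.concatenate([(proj(vision.camera_model(n),d2w(p,A[:,:3]/1000))-(A[:,3:]+.5)/6+.5-o).ravel() for n,A,o in D])
for DD in (D,D[:1],D[1:]):
    best=min((least_squares(res,[.5,-.1,y],args=(DD,)) for y in (0,1.5,-1.5,3)),key=lambda r:r.cost)
    print(best.x,np.sqrt(np.mean(best.fun**2)));print(np.round(best.fun.reshape(-1,2),1).tolist()) if len(DD)==2 else 0
    p=best.x; print(d2w(p,[[-.0475,0,.03],[-.0475,.055,.048],[-.0475,.0275,.05]]))
E
```

```text
[0.57153615 0.15903859 0.25701574] 0.9506285421483811
[[-0.8, -0.8], [-0.1, -1.1], [-1.4, -0.5], [-0.3, -0.0], [-0.6, -1.3], [0.0, -0.7], [0.1, -0.3], [-0.5, -0.5], [-0.3, -0.5], [-0.7, -1.0], [-1.2, -0.7], [0.8, -2.6], [0.3, -1.2], [1.2, -1.9], [-0.6, -0.0], [-0.3, -0.5], [-1.0, -1.1], [0.7, -1.7]]
[[0.52559639 0.1469643  0.03      ]
 [0.51161564 0.20015771 0.048     ]
 [0.51860601 0.17356101 0.05      ]]
[0.57052046 0.16006312 0.25687465] 0.44197887618199216
[[0.524579   0.14799532 0.03      ]
 [0.51060575 0.2011907  0.048     ]
 [0.51759238 0.17459301 0.05      ]]
[0.57412504 0.15698197 0.25612878] 0.8394533475148851
[[0.52817458 0.14494844 0.03      ]
 [0.51424102 0.19815423 0.048     ]
 [0.5212078  0.17155133 0.05      ]]
```

Tool x already lies along the dispenser's x axis (0.265 against 0.257 rad). I need to shift about +54.6 cm in x and -53.2 cm in y, with the fingers about half closed.

Call:
send_rows:
  motion: "-0.5 3.4 -3.3 0 0; -0.2 6.8 -6.6 0 0; 0 10.2 -9.9 0 0; 0 13.6 -13.2 0 0; 0 17 -16.5 0 0"

```text
clock: 1.2
eef_pos: [0.2523, -0.2773, 0.2315]
tool_rot: [0.991, 0.132, 0.0, 0.0]
ft_force: [1.1, -0.9, 1.1]
grip_width: 0.0425
grasp_force: 0.0
```

Call:
send_rows:
  motion: "0 3.4 -3.3 0 0; 0 6.8 -6.6 0 0; 0 10.2 -9.9 0 0; 0 13.6 -13.2 0 0; 0 17 -16.5 0 0"

```text
clock: 1.7
eef_pos: [0.3734, -0.0733, 0.2318]
tool_rot: [0.991, 0.132, 0.001, 0.0]
ft_force: [0.9, -1.1, 0.1]
grip_width: 0.0427
grasp_force: 0.0
```

Call:
send_rows:
  motion: "0 3.4 -3.3 0 0; 0 6.8 -6.6 0 0; 0 10.2 -9.9 1 0; 0 13.6 -13.2 2 0; 0 13.6 -13.2 4 0"

```text
clock: 2.2
eef_pos: [0.4732, 0.0928, 0.1918]
tool_rot: [0.991, 0.135, 0.003, -0.001]
ft_force: [-0.9, -0.8, -0.3]
grip_width: 0.0422
grasp_force: 0.0
```

Call:
send_rows:
  motion: "0 3 -3.1 1 0; 0 6.5 -6.6 3 0; 0 6.5 -6.6 6 0; 0 6.5 -6.6 6 0"

```text
clock: 2.6
eef_pos: [0.516, 0.1554, 0.1269]
tool_rot: [0.99, 0.143, -0.005, -0.005]
ft_force: [-1.3, 0.4, -0.4]
grip_width: 0.0425
grasp_force: 0.0
```

```bash
python3 - <<'E'
from h import *
from workcell import bot
import cv2
o=bot.get_obs(); im=vision.camera("wrist").copy(); m=vision.camera_model("wrist")
T=np.eye(4);T[:3,:3]=R.from_quat(o["tool_rot"]).as_matrix();T[:3,3]=o["eef_pos"];print(o["eef_pos"],o["tool_rot"],o["grip_width"])
Tc=T@m["hand_eye"]; np.save("Tc.npy",Tc)
p=[0.5715,0.159,0.257]
K=[(-25,39,48),(-70,39,48),(-70,71,48),(-25,71,48),(4,-37,63),(4,37,63),(-75,37,40),(-75,-37,40),(-75,-37,0)]
cv2.imwrite("pics/w1.png",im[:,:,::-1])
for k,q in zip(K,proj(m,d2w(p,np.array(K)/1000),Tc)): print(k,np.round(q,1))
# expected finger tips
E
```

```text
[0.51595015 0.15537432 0.12691091] [ 0.98967571  0.14314837 -0.00525059 -0.00479279] 0.04254534549288794
(-25, 39, 48) [285.3 168.5]
(-70, 39, 48) [285.4 223.8]
(-70, 71, 48) [245.7 222.5]
(-25, 71, 48) [243.4 167.1]
(4, -37, 63) [393.4 134.1]
(4, 37, 63) [285.4 130.6]
(-75, 37, 40) [289. 226.]
(-75, -37, 40) [377.4 229. ]
(-75, -37, 0) [370.  213.4]
```

View pics/w1.png

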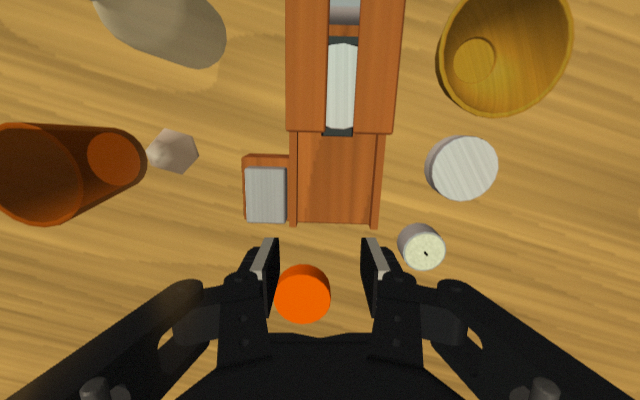

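The wrist image shows the key corners at (246,168)–(287,222) and the lane end at (290–380,226), both within about 1–2 px of the prediction. The fit is good, so I'll let the arm settle.

Call:
send_rows:
  motion: "0 0 0 0 0; 0 0 0 0 0; 0 0 0 0 0"

```text
clock: 2.95
eef_pos: [0.5194, 0.1551, 0.1332]
tool_rot: [0.99, 0.142, 0.001, -0.006]
ft_force: [0.1, -0.2, -0.3]
grip_width: 0.0422
grasp_force: 0.0
```

```bash
cat > w.py <<'E'
from h import *
from workcell import bot
o=bot.get_obs();M=R.from_quat(o["tool_rot"]).as_matrix();p=[0.5715,0.159,0.257]
t=d2w(p,[[-.0475,.0275,o["eef_pos"][2]]])[0]
print(o["clock"],o["eef_pos"],"yaw",np.arctan2(M[1,0],M[0,0]),"z",M[:,2],"shift cm",M.T@(t-o["eef_pos"])*100,o["grip_width"],o["ft_force"])
E
python3 w.py
```

```text
2.95 [0.519446   0.15510584 0.13315046] yaw 0.2849354024918641 z [-2.74363496e-04  1.14406015e-02 -9.99934517e-01] shift cm [ 0.43364355 -1.79197932  0.02109465] 0.04218663679427055 [ 0.11532803 -0.19241279 -0.29207252]
```

Call:
send_rows:
  motion: "0 0.4 -1.8 0 0.028; 0 0.4 -1.8 2 0.028; 0 0.4 -1.8 4 0.028; 0 0.4 -1.8 4 0.028; 0 0.4 -1.8 4 0.028"

```text
clock: 3.45
eef_pos: [0.5219, 0.1585, 0.0919]
tool_rot: [0.99, 0.141, -0.002, -0.012]
ft_force: [0.8, 0.1, -0.2]
grip_width: 0.0428
grasp_force: 0.0
```

```bash
python3 w.py; python3 - <<'E'
from workcell import vision
import cv2
a=vision.camera("side")[150:310,230:430];b=vision.camera("wrist")
cv2.imwrite("pics/s2.png",cv2.resize(a,None,fx=4,fy=3.75)[:600,:,::-1][:, :800]);
cv2.imwrite("pics/w2.png",b[:,:,::-1])
E
```

```text
3.45 [0.52190491 0.15854671 0.09187845] yaw 0.28237691300396944 z [-0.00757098  0.02315723 -0.99970317] shift cm [ 0.09703061 -1.53081031  0.03720632] 0.04280621946353644 [ 0.76480647  0.05547045 -0.1656143 ]
```

View pics/w2.png

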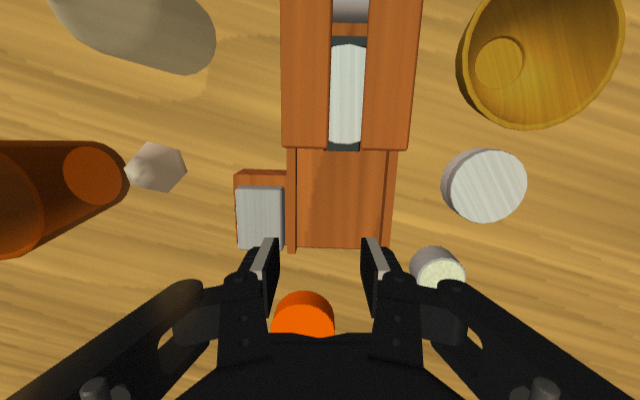

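The wrist joint is likely at its range (q6 near 3.14), which explains the missing y shift and the tilt. A half turn gives the same stance, so I'll raise and turn by -π.

Call:
send_rows:
  motion: "0 0 0 -3 -0.14; 0 0 0 -5 -0.28; 0 0 0 -5 -0.42; 0 0 0 -5 -0.56; 0 0 0 -5 -0.7"

```text
clock: 4.05
eef_pos: [0.5231, 0.1578, 0.1433]
tool_rot: [0.88, 0.474, 0.004, -0.012]
ft_force: [-0.1, -0.1, 0.2]
grip_width: 0.0428
grasp_force: 0.0
```

```bash
python3 w.py; python3 -c "
from workcell import bot;print(bot.get_obs()['joint_pos'])"
```

```text
4.05 [0.52312295 0.15778679 0.14331255] yaw 0.9883584385011114 z [-0.00426029  0.02395908 -0.99970386] shift cm [ 1.06358845 -1.24533305  0.03964275] 0.04278392990069796 [-0.11408372 -0.1243022   0.24698056]
[ 0.27950174  0.3819457  -0.0326211   1.153714    0.02420698  2.43261853]
```

Call:
send_rows:
  motion: "0 0 0 0 -0.14; 0 0 0 0 -0.28; 0 0 0 0 -0.42; 0 0 0 0 -0.56; 0 0 0 0 -0.7"

```text
clock: 4.55
eef_pos: [0.523, 0.1578, 0.143]
tool_rot: [0.664, 0.747, 0.007, -0.01]
ft_force: [0.1, 0.1, -0.6]
grip_width: 0.0425
grasp_force: 0.0
```

Call:
send_rows:
  motion: "0 0 0 0 -0.14; 0 0 0 0 -0.28; 0 0 0 0 -0.42; 0 0 0 0 -0.56; 0 0 0 0 -0.7"

```text
clock: 5.05
eef_pos: [0.523, 0.1577, 0.143]
tool_rot: [0.368, 0.93, 0.01, -0.007]
ft_force: [1.0, 0.8, 0.1]
grip_width: 0.043
grasp_force: 0.0
```

Call:
send_rows:
  motion: "0 0 0 0 -0.14; 0 0 0 0 -0.28; 0 0 0 0 -0.42; 0 0 0 0 -0.56; 0 0 0 0 -0.7"

```text
clock: 5.55
eef_pos: [0.523, 0.1577, 0.143]
tool_rot: [0.027, 1.0, 0.012, -0.003]
ft_force: [0.7, 0.6, 0.3]
grip_width: 0.0423
grasp_force: 0.0
```

Call:
send_rows:
  motion: "0 0 0 0 -0.14; 0 0 0 0 -0.28; 0 0 0 0 -0.28; 0 0 0 0 -0.28"

```text
clock: 5.95
eef_pos: [0.5227, 0.1576, 0.1424]
tool_rot: [-0.109, 0.994, 0.012, -0.002]
ft_force: [0.4, 0.3, 0.0]
grip_width: 0.043
grasp_force: 0.0
```

```bash
python3 w.py
```

```text
5.95 [0.52270857 0.15763699 0.14244502] yaw -2.9233791264775117 z [-0.00562434  0.0234804  -0.99970848] shift cm [0.06011861 1.64006687 0.0396292 ] 0.04298896472058856 [0.40850124 0.27296122 0.00883797]
```

Call:
send_rows:
  motion: "0 0.1 1.6 0 -0.039; 0 0.1 1.6 3 -0.039; 0 0.1 1.5 6 -0.039; 0 0.1 1.5 6.5 -0.039; 0 0.1 1.5 6.5 -0.039"

```text
clock: 6.45
eef_pos: [0.5164, 0.1738, 0.0762]
tool_rot: [-0.13, 0.991, 0.012, -0.003]
ft_force: [0.3, 0.4, -0.5]
grip_width: 0.0428
grasp_force: 0.0
```

```bash
python3 w.py; python3 - <<'E'
from workcell import vision
import cv2
a=vision.camera("side")[150:300,230:430];b=vision.camera("scene")[90:230,250:450]
cv2.imwrite("pics/s3.png",cv2.resize(cv2.vconcat([a,b])[:,:,::-1],None,fx=2.06,fy=2.06,interpolation=cv2.INTER_CUBIC))
E
```

```text
6.45 [0.51636704 0.17380187 0.07617721] yaw -2.880891291304803 z [-0.00989212  0.02238333 -0.99970052] shift cm [-0.20567796 -0.08366223 -0.00280292] 0.04282434958240261 [ 0.28304582  0.38343746 -0.48106844]
```

View pics/s3.png

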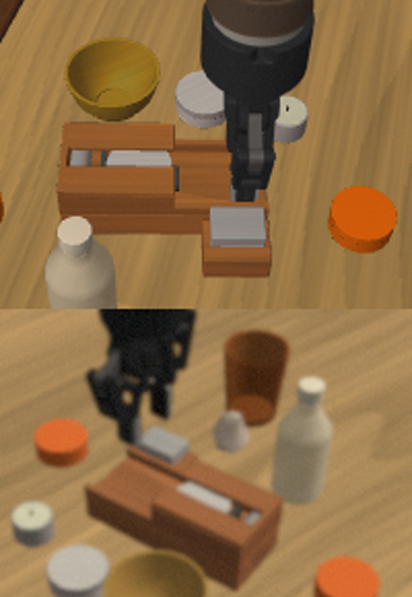

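Both fingers line up: one over the key (side view ~245,190), one over the lane. Descending now, with force checks.

Call:
send_rows:
  motion: "0 -0.2 -0.1 0.5 0; 0 -0.2 -0.1 1 0; 0 -0.2 -0.1 1.5 0; 0 -0.2 -0.1 2 0; 0 -0.2 -0.1 2 0"

```text
clock: 7.05
eef_pos: [0.5187, 0.1731, 0.0559]
tool_rot: [-0.13, 0.991, 0.012, -0.003]
ft_force: [-0.1, -0.7, -1.4]
grip_width: 0.0426
grasp_force: 0.0
```

Call:
send_rows:
  motion: "0 0 0 0.3 0; 0 0 0 0.6 0; 0 0 0 0.6 0"

```text
clock: 7.35
eef_pos: [0.5191, 0.1735, 0.0504]
tool_rot: [-0.13, 0.991, 0.012, -0.003]
ft_force: [-0.1, -0.5, 0.1]
grip_width: 0.0426
grasp_force: 0.0
```

```bash
python3 w.py
```

```text
7.35 [0.51910661 0.17347751 0.05039399] yaw -2.8813837109203364 z [-0.00803104  0.02271004 -0.99970984] shift cm [0.05066892 0.01821612 0.00053476] 0.042615104711094975 [-0.08970621 -0.46962955  0.13452501]
```

Position is within 1 mm. Pressing on.

Call:
send_rows:
  motion: "0 0 0 0.2 0; 0 0 0 0.4 0; 0 0 0 0.6 0; 0 0 0 0.6 0"

```text
clock: 7.75
eef_pos: [0.5195, 0.1737, 0.045]
tool_rot: [-0.13, 0.991, 0.012, -0.002]
ft_force: [-0.7, -0.9, 1.6]
grip_width: 0.0429
grasp_force: 0.8
```

Call:
send_rows:
  motion: "0 0 0 0.2 0; 0 0 0 0.4 0; 0 0 0 0.4 0"

```text
clock: 8.05
eef_pos: [0.5195, 0.1737, 0.0409]
tool_rot: [-0.13, 0.991, 0.012, -0.002]
ft_force: [-0.2, -0.5, 3.2]
grip_width: 0.0423
grasp_force: 1.7
```

Call:
send_rows:
  motion: "0 0 0 0.2 0; 0 0 0 0.4 0; 0 0 0 0.5 0; 0 0 0 0.5 0"

```text
clock: 8.45
eef_pos: [0.5195, 0.1738, 0.0358]
tool_rot: [-0.13, 0.992, 0.012, -0.002]
ft_force: [-0.5, -1.8, 4.5]
grip_width: 0.0425
grasp_force: 3.5
```

Call:
send_rows:
  motion: "0 0 0 0.1 0; 0 0 0 0.2 0; 0 0 0 0.2 0; 0 0 0 0.2 0; 0 0 0 0.2 0"

```text
clock: 8.95
eef_pos: [0.5195, 0.1738, 0.0354]
tool_rot: [-0.129, 0.992, 0.012, -0.002]
ft_force: [-3.6, -2.7, 13.8]
grip_width: 0.0427
grasp_force: 7.9
```

```bash
python3 w.py; python3 - <<'E'
from workcell import vision
import cv2
a=vision.camera("side")[195:295,245:375];b=vision.camera("scene")[130:230,270:400]
cv2.imwrite("pics/s4.png",cv2.resize(cv2.vconcat([a,b])[:,:,::-1],None,fx=3,fy=3,interpolation=cv2.INTER_CUBIC))
E
```

```text
8.95 [0.51951966 0.17377849 0.0354067 ] yaw -2.8819210106253665 z [-0.00630199  0.02317601 -0.99971154] shift cm [ 9.83268252e-02 -2.86403637e-04  6.88978455e-06] 0.042743012807501125 [-3.57644663 -2.696473   13.83203317]
```

View pics/s4.png

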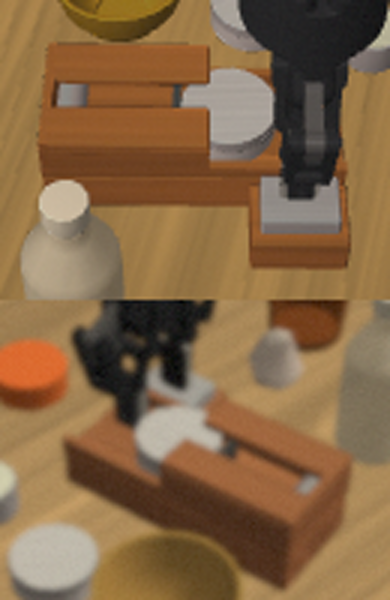

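The key is on its stop at about 14 N. The tin is partly out (side crop ~235,110) and rests against the lane finger, with the pusher behind it. I'll hold for a moment, then hand in.

Call:
send_rows:
  motion: "0 0 0 0 0; 0 0 0 0 0; 0 0 0 0 0; 0 0 0 0 0; 0 0 0 0 0"

```text
clock: 9.55
eef_pos: [0.5195, 0.1738, 0.0354]
tool_rot: [-0.129, 0.992, 0.012, -0.002]
ft_force: [-3.3, -2.4, 13.4]
grip_width: 0.0422
grasp_force: 7.9
```

```bash
python3 w.py; python3 -c "
from workcell import workorder;print(workorder.job_done())"
```

```text
9.55 [0.5195274  0.17379441 0.03542229] yaw -2.881902766088246 z [-0.00627242  0.02317988 -0.99971163] shift cm [ 9.94835218e-02 -1.62403779e-03 -2.80646865e-05] 0.04217605686282407 [-3.31414943 -2.41705772 13.37559024]
the job is handed in; nothing more can be done
None
```

Job handed in at 9.55 s: one finger holds the key on its stop (wrist force about 13 N), and the tin rests in the lane, partly out of its housing, against the other finger; no verdict was returned.

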